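# Find the lamp's battery pack and rock it into its charging dock

### The arm

A 6-joint arm with a two-finger parallel gripper is mounted at the origin on the work surface. World frame = base frame: x ahead of the robot, y to its left, z up, the work surface at z = 0. Lengths are in m, angles in rad, forces in N, time in s.
With the tool pointing down it reaches from about 0.225 to 0.725 m from the base axis. Payload 3.1 kg.
Tool frame: the origin (TCP) lies at the very end of the fingers, on their centre line; the grasp point (between the pads) lies robot.pinch_z behind it (robot.pinch_z is the distance from the TCP to the grasp point, in m); z points along the fingers, y is the line along which they close (so a half turn about z gives the same grasp; the last joint's range is limited). The gripper opens to 85 mm and grips with 20 to 120 N. Pads are 22 mm wide; open, the fingers measure 114 mm over their backs; the gripper's body (76 mm by 85 mm) begins 54 mm behind the grasp point. The pads swing forward as they close: fully open they stand 13 mm farther back than shut.
Start: joints at [1.028, 0.048, 0.099, 1.622, 0, 1.443], TCP at [0.212, 0.48, 0.231] pointing down, gripper open.
Joint ranges: [-2.91, 2.91], [-0.99, 1.94], [-1.21, 1.42], [-2.12, 2.29], [-1.49, 1.47], [-3.14, 3.14]. Speed limits (rad/s): [2.79, 2.79, 3.14, 3.14, 3.14, 3.14].

### API

Orientations are given as a unit quaternion [x, y, z, w].
In Python, from workcell import robot gives the robot as it stands.
- The arm moves only by the tool send_rows, never from a script. Its argument "commands" is a list of rows, each a list of 4 numbers: the shift along the tool's x, y, z scaled (see below), then the turn about the tool's z scaled (see below). A call has 1 to 8 rows; each row is the pose to reach, as a shift and turn from the pose commanded when the call began, along the tool's axes at that moment, turning the shorter way round; what a row does not reach only later rows make up. The controller multiplies each number of a shift by 1000 mm and each number of a turn by 180 degrees. A row lasts 1/12 s, in which the tool goes at most 41.7 mm and 7.16 degrees, less where a joint would pass 70% of its speed; a pose out of reach is approached as far as the arm can. A call with a number of a shift or a turn outside -1 to 1 is refused whole. A call with a gripper value outside its range is refused whole. "hand" is the opening, from 0 (shut) to 1 (fully open), set as the call begins (left out, the last holds). The fingers move at their own pace and stop on an object; the grip force is fixed at half the most. Time passes only in rows, so rows that repeat a pose let the fingers close. It gives the time, the measured TCP pose, the force, the opening and the grip force at its end, in the units of the state.
- robot.get_state(): the state, without advancing time (a new reading comes with each control period).
- robot.capture(name): name is "side" or "top"; returns a dict with "img" (480x640x3 uint8, red, green, blue), "z_map" (480x640 float32, m along the optical axis (not along the pixel's ray), 0 where there is no reading), "K" (3x3 intrinsics, pixels), "R" (3x3) and "t" (3): a world point X has camera coordinates R X + t. Camera axes: x right, y down, z forward; pixel columns grow to the right and rows downward; lengths in m; the calibration is good to about 2 mm. A picture is of the moment at which its call begins.
- robot.hand_in(): hands the job in; it is judged then, once.
Trained networks look in a picture, given as the dict that the camera call returned (one of the last four; its "shot" number tells which), for a name from the list of things; names that differ only in an ending like _2 or _b are one class to them, and where a whole thing is asked for, a point or a joint stands for the part that bears it (a point fixed in the world has none). Each returns a list of dicts, best first, with "score" (0 to 1); they miss things now and then, are a little off and sometimes report something else, mostly with a low value. They report only what shows in the picture. A call takes as long as a camera call.
- robot.look_for(picture, query): "extent" ([left, top, right, bottom] in pixels, round what is visible of it).
- robot.mark_of(picture, query): "pixel" ([row, column] in pixels: a listed point, or the origin of a listed thing).
The state is a dict: "clock": time; "joint_pos": joint angles; "dq": joint speeds; "joint_torque": joint torques, N m; "eef_pos": TCP position; "eef_rot": TCP orientation; "wrist_force": force on the tool from outside, world axes, zero at the start; "moment": the same for the moment, N m; "finger_gap": opening from 0.0 (shut) to 1.0 (fully open); "grip_force": force on a finger pad.
Only numpy, scipy, OpenCV 4.12 (cv2) and the standard library are available. Lean on these libraries where they do the work, as an engineer would, in place of code of your own. Each camera call takes 0.05 s, during which the arm holds its last target. There are 200 camera calls.

### The job

The work lamp's battery pack is in one of the two lidded tubs: find it, and lay any lid you take off down on the table. Lift the pack out and set it down on the table, so as to take it again the other way round, then seat it in the charging dock: one end first, tipped, under the dock's hook, then lower the other end until the pack sits flat in the pocket, and let go. Do not drop the pack and leave the cream jar beside the dock alone.

Things in the scene. Friction and masses are not known exactly. Their poses are not given: they have to be found in the camera images.
- pack_center (a point): Centre (half-way up) of the battery pack: black block 64 (x) x 46 (y) x 32 (z) mm, about 200 g, with a thin grey label on top. It starts flat in one of the closed tubs, x along the tub: about 2 mm free beside its 46 mm width, about 30 mm beyond each end. z up. Either end may go under the hook.
- dock_seat (a point): Charging dock, grey, fixed: base 94 (x) x 78 (y) mm, in its middle a pocket 66 (x) x 48 (y) mm with its floor 8 mm and its rim 16 mm above the table; the upper 4 mm of the pocket walls flare out at 45 degrees. This point is where the centre of the seated pack is: middle of the pocket, 16 mm above its floor. x points to the end with the hook, z up.
- dock_hook (a point): Hook on the +x wall of the pocket, 30 mm wide (y): inner face 33 mm from the pocket middle, a lip jutting 6 mm back over the pocket, lip underside 44 mm, top 49 mm above the table. It stops the pack going straight down: the hook end must go in low and tipped under the lip, the other end up (10 to 15 degrees clears the rim). This point: middle of the lip's edge, at its underside; axes as the dock.
- tub_a_mouth (a point): Centre of the mouth (rim level) of one of the two look-alike white tubs, fixed to the table: outside 58 (x) x 138 (y) x 42 mm tall, walls and floor 4 mm, so 50 x 130 mm inside. x across, y along the tub. One tub (it may be either) holds the battery pack, the other three small fixed cups up to 18 mm tall.
- tub_b_mouth (a point): Centre of the mouth (rim level) of one of the two look-alike white tubs, fixed to the table: outside 58 (x) x 138 (y) x 42 mm tall, walls and floor 4 mm, so 50 x 130 mm inside. x across, y along the tub. One tub (it may be either) holds the battery pack, the other three small fixed cups up to 18 mm tall.
- lid_a_grip (a point): Loose lift-off lid (80 g) of the tub 'tub_a': white plate 62 (x) x 142 (y) x 6 mm, a 4 mm deep plug under it with 3 mm play in the tub's mouth, and on top a central grip ridge 14 mm thick (x), 44 mm long (y), 24 mm tall. This point: middle of the ridge, half-way up, 18 mm above the underside of the plate, 22 mm above that of the plug. z up.
- lid_b_grip (a point): Loose lift-off lid (80 g) of the tub 'tub_b': white plate 62 (x) x 142 (y) x 6 mm, a 4 mm deep plug under it with 3 mm play in the tub's mouth, and on top a central grip ridge 14 mm thick (x), 44 mm long (y), 24 mm tall. This point: middle of the ridge, half-way up, 18 mm above the underside of the plate, 22 mm above that of the plug. z up.
- jar: Bystander: loose white cream jar with a lid, 56 mm across, 55 mm tall, near the dock; origin at the middle of its underside, z up. Further off, fixed: a brush cup to the left (170 mm tall with its brushes), a glove box (75 mm tall) and a flat notebook beyond the work.

How it is judged:
On the way, in this order (a step that is already met when the one before it is completed fails the run):
1. the pack is lifted out of its tub (its centre over 60 mm above the table) (height (world z) of pack_center above 0.06 m), for 0.1 s.
2. the pack lies still, flat and let go on the table (centre less than 21 mm up) (height (world z) of pack_center below 0.021 m and angle between pack_center's own z axis and vertical below 0.1 rad and contact force between the fingers and pack below 0.1 N and linear speed of pack below 0.02 m/s), for 0.2 s.
3. the pack is in the dock's mouth tipped: centre within 15 mm of its seat sideways and 20 mm above it, tilted over 0.05 rad (horizontal distance between pack_center and dock_seat below 0.015 m and z of pack_center in the frame of dock_seat below 0.02 m and angle between pack_center's own z axis and vertical above 0.05 rad), for 0.04 s.
At the end, for the whole second after the job is handed in: Pack flat in the pocket under the hook: centre within 3.5 mm sideways and 2 mm in height of its seat, tilt under 0.035 rad, in line within 0.08 rad, at rest, let go. Its tub's lid lies on the table (ridge middle under 40 mm up); the other lid too, or on its tub (horizontal distance between pack_center and dock_seat below 0.0035 m and z of pack_center in the frame of dock_seat below 0.002 m and angle between pack_center's own z axis and vertical below 0.035 rad and angle between the x axis of pack_center and the x axis of dock_seat, either way round below 0.08 rad and linear speed of pack below 0.02 m/s and contact force between the fingers and pack below 0.1 N and height (world z) of lid_a_grip below 0.04 m and (height (world z) of lid_b_grip below 0.04 m or (height (world z) of lid_b_grip below 0.066 m and horizontal distance between lid_b_grip and tub_b_mouth below 0.012 m))); the robot touches nothing.
It fails at once if the pack is dropped (falls free faster than 0.7 m/s, some 25 mm) (contact force between the fingers and pack below 0.1 N and linear speed of pack above 0.7 m/s).
It fails at once if the cream jar is moved more than 30 mm or tipped (distance of jar from where it was at the start of the episode above 0.03 m or angle between jar's own z axis and vertical above 0.3 rad).
It also fails if it takes over 72 s, if anything falls off the work surface, if the arm or the gripper's body presses on something with over 40 N, if the wrist force passes 120 N, or if a joint passes its speed limit or range.

## Working session

There is one attempt and no reset: what is moved stays moved. The work goes in short steps, Python scripts to look and compute and a tool call to move; the robot and the scene stay as the last step left them, time stands still between calls to the robot, and variables do not carry over. Pictures are saved under pics/ and viewed, at most 10 in all, crops included, and the job is handed in when it is done.

Besides the shell and the picture viewer there is one more tool, called after "Emit:" by a JSON object that holds its "method" and its "body", one argument or row to a line. send_rows: Moves the arm, as the interface text tells. Its arguments: {"type":"object","properties":{"commands":{"type":"array"},"hand":{"type":"number"}},"required":["commands"]}

```bash
ls; mkdir -p pics
cat > h.py <<'E'
import numpy as np, cv2
from workcell import robot
from scipy.spatial.transform import Rotation as Ro
def world(p,r,c):
    z=p["z_map"][int(round(r)),int(round(c))]
    return bp(p,r,c,z)
def bp(p,r,c,z):
    K,R,t=p["K"],p["R"],p["t"]
    v=np.linalg.inv(K)@np.array([c,r,1.])*z
    return R.T@(v-t)
def cloud(p):
    K,R,t=p["K"],p["R"],p["t"]
    z=p["z_map"];r,c=np.mgrid[:480,:640]
    v=np.stack([(c-K[0,2])/K[0,0]*z,(r-K[1,2])/K[1,1]*z,z],-1)
    X=(v-t)@R; X[z==0]=np.nan
    return X
def onplane(p,r,c,h):
    K,R,t=p["K"],p["R"],p["t"]
    o=-R.T@t; d=R.T@np.linalg.inv(K)@np.array([c,r,1.])
    return o+d*(h-o[2])/d[2]
def save(p,n): cv2.imwrite("pics/"+n,p["img"][:,:,::-1])
E
python3 - <<'E'
from h import *
np.set_printoptions(precision=4,suppress=True)
print(robot.pinch_z, robot.get_state())
for n in("top","side"):
    p=robot.capture(n);save(p,n+"0.png");print(n,-p["R"].T@p["t"])
    for q in["pack_center","dock_seat","dock_hook","tub_a_mouth","lid_a_grip","jar"]:
        for m in robot.mark_of(p,q)[:3]:
            r,c=m["pixel"];print(q,round(m["score"],2),round(r,1),round(c,1),world(p,r,c))
E
```

```text
pics
0.0187 {'clock': 0.0, 'joint_pos': array([1.0282, 0.0488, 0.0976, 1.622 , 0.    , 1.443 ]), 'dq': array([ 0.0001, -0.001 , -0.0017,  0.0012, -0.0005, -0.0008]), 'joint_torque': array([  0.0006, -33.878 ,  32.0016,   0.0199,  -0.0001,   0.    ]), 'eef_pos': array([0.2113, 0.4799, 0.2301]), 'eef_rot': array([ 0.2059,  0.9786, -0.0011, -0.0004]), 'wrist_force': array([-0.2538,  0.514 ,  0.4809]), 'moment': array([-0.0376, -0.0155, -0.0285]), 'grip_force': 0.0, 'finger_gap': 1.0018604378937817}
top [ 0.326  -0.0451  1.2333]
dock_seat 0.95 265.0 367.9 [ 0.4785 -0.2095  0.0058]
dock_hook 0.82 254.7 366.1 [ 0.5019 -0.205   0.0074]
tub_a_mouth 0.16 254.0 363.4 [ 0.5033 -0.1988  0.0078]
lid_a_grip 0.89 266.4 141.8 [0.4538 0.2825 0.0746]
jar 0.7 198.7 453.1 [ 0.6284 -0.395   0.0521]
side [-0.0229 -0.8331  0.9892]
dock_seat 0.7 315.0 335.4 [ 0.4846 -0.1939  0.0093]
dock_seat 0.47 186.2 208.0 [0.4374 0.2731 0.0586]
dock_hook 0.69 299.8 338.7 [ 0.5008 -0.1814  0.0347]
tub_a_mouth 0.62 189.0 207.3 [0.4369 0.2784 0.0466]
lid_a_grip 0.69 180.8 209.3 [0.4429 0.2738 0.0723]
lid_a_grip 0.65 188.7 204.5 [0.4329 0.2863 0.0441]
```

View pics/top0.png

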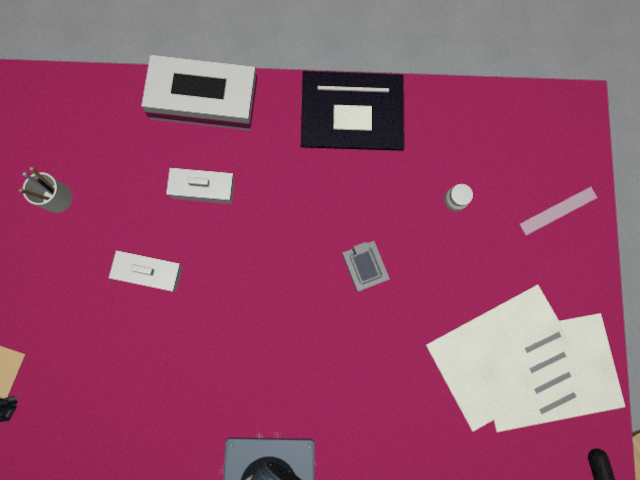

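View pics/side0.png

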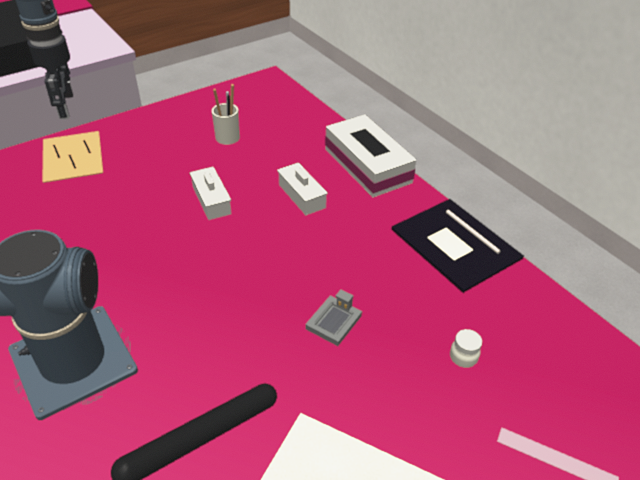

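Both views show two white lidded tubs: top-view pixels (row 185, col 200) and (270, 145). The dock is at (265, 367) with its hook toward the image top, and the jar is at (197, 460). Next I measure the shapes from depth.

```bash
cat >> h.py <<'E'
def rect(P):
    (c,s,a)=cv2.minAreaRect((P[:,:2]*1000).astype(np.float32))
    b=cv2.boxPoints((c,s,a)); e=[b[1]-b[0],b[2]-b[1]]; L=max(e,key=np.linalg.norm)
    return np.array(c)/1000,sorted(s),np.arctan2(L[1],L[0])%np.pi
def ctr(X,c,rad,lo,hi):
    m=(np.hypot(X[...,0]-c[0],X[...,1]-c[1])<rad)&(X[...,2]>lo)&(X[...,2]<hi)
    return X[m]
E
python3 - <<'E'
from h import *
np.set_printoptions(precision=4,suppress=True)
p=robot.capture("top");X=cloud(p)
print("table",np.nanmedian(X[300:340,200:300,2]), "t2",np.nanmedian(X[220:250,280:330,2]))
for n,g in(("near",(.45,.28)),("far",(.63,.17))):
    A=ctr(X,g,.1,.04,.058);c,s,a=rect(A);print(n,"plate",c,A[:,:2].mean(0),s,a,len(A),np.median(A[:,2]))
    B=ctr(X,c,.06,.063,.09);print("  ridge",rect(B),B[:,:2].mean(0),len(B),np.median(B[:,2]))
d=(.478,-.209)
A=ctr(X,d,.07,.011,.024);print("dock rim",rect(A),A[:,:2].mean(0),len(A))
A=ctr(X,d,.07,.011,.06);print("dock all",rect(A))
H=ctr(X,d,.07,.034,.06);print("hook",rect(H),H[:,:2].mean(0),len(H))
F=ctr(X,d,.03,.004,.0115);print("floor",rect(F),F.mean(0),len(F))
q=robot.capture("side");Y=cloud(q)
H=ctr(Y,d,.07,.034,.06);print("hook side",rect(H),H[:,:2].mean(0),len(H))
A=ctr(Y,d,.07,.011,.06);print("dock side",rect(A))
for g in((.45,.28),(.63,.17)):
    A=ctr(Y,g,.1,.04,.056);print("side plate",rect(A));B=ctr(Y,g,.06,.063,.09);print("  ridge",rect(B))
Z=ctr(X,(.628,-.395),.05,.045,.07);print("jar",rect(Z))
R=Ro.from_quat(robot.get_state()["eef_rot"]).as_matrix();print(R)
E
```

```text
table 0.0004007577615052941 t2 0.00026040881733833824
near plate [0.4491 0.2847] [0.4485 0.2834] [62.25142288208008, 143.7130126953125] 1.3936126 1724 0.0482245784447648
  ridge (array([0.4487, 0.2839]), [14.165494918823242, 43.870948791503906], np.float32(1.3837483)) [0.4486 0.2834] 143 0.07209905564947135
far plate [0.6478 0.1759] [0.6466 0.1754] [64.18193054199219, 142.20159912109375] 1.5112349 1565 0.04813436534571183
  ridge (array([0.6474, 0.1757]), [15.169021606445312, 44.1138801574707], np.float32(1.5271969)) [0.6469 0.175 ] 144 0.071337608644099
dock rim (array([ 0.4768, -0.2034]), [78.82463836669922, 94.22180938720703], np.float32(0.39306933)) [ 0.4715 -0.2046] 780
dock all (array([ 0.477 , -0.2033]), [78.82463836669922, 94.68417358398438], np.float32(0.39306974))
hook (array([ 0.511 , -0.1887]), [20.741628646850586, 30.098739624023438], np.float32(1.9513559)) [ 0.5108 -0.1885] 133
floor (array([ 0.4767, -0.2049]), [49.559425354003906, 58.9390869140625], np.float32(0.32709053)) [ 0.4765 -0.2058  0.0083] 407
hook side (array([ 0.5085, -0.1889]), [25.120140075683594, 32.10331726074219], np.float32(1.966318)) [ 0.5083 -0.1911] 164
dock side (array([ 0.4744, -0.2035]), [80.65711975097656, 99.51325225830078], np.float32(0.3900122))
side plate (array([0.4466, 0.2825]), [62.90766906738281, 147.74169921875], np.float32(1.3937168))
  ridge (array([0.446 , 0.2827]), [14.661728858947754, 49.33941650390625], np.float32(1.3902184))
side plate (array([0.6452, 0.175 ]), [67.11688995361328, 150.74440002441406], np.float32(1.5014582))
  ridge (array([0.6451, 0.1745]), [16.270071029663086, 47.58659362792969], np.float32(1.4634975))
jar (array([ 0.6393, -0.4137]), [48.18663024902344, 48.538047790527344], np.float32(1.5459538))
[[-0.9152  0.403   0.0001]
 [ 0.403   0.9152  0.0001]
 [-0.      0.0001 -1.    ]]
```

```bash
cat >> h.py <<'E'
def plan(x,y,z,yaw):
    """shift in tool axes (m), turn/180 so that tool y points along yaw (mod pi)"""
    s=robot.get_state();R=Ro.from_quat(s["eef_rot"]).as_matrix()
    d=R.T@(np.array([x,y,z])-s["eef_pos"])
    cur=np.arctan2(R[1,1],R[0,1]);e=(yaw-cur+np.pi/2)%np.pi-np.pi/2
    print("t %.2f pos"%s["clock"],np.round(s["eef_pos"],4),"yawY %.4f"%cur,"j6 %.2f"%s["joint_pos"][5],"gap %.3f"%s["finger_gap"],"F",np.round(s["wrist_force"],1))
    print(" shift",np.round(d,4),"turn/180 %.4f"%(-e/np.pi),"alt %.4f"%((-e/np.pi)-np.sign(-e)))
E
python3 -c "
from h import *
plan(.448,.2835,.10,1.39-np.pi/2)"
```

```text
t 0.80 pos [0.2116 0.4805 0.2314] yawY 1.1560 j6 1.44 gap 0.998 F [0.1 0.6 0.2]
 shift [-0.2957 -0.085   0.1314] turn/180 0.4255 alt -0.5745
```

Emit:
{"method": "send_rows", "body": {
  "commands": [
    [-0.2957, -0.085, 0.06, 0.4255],
    [-0.2957, -0.085, 0.06, 0.4255],
    [-0.2957, -0.085, 0.06, 0.4255],
    [-0.2957, -0.085, 0.06, 0.4255],
    [-0.2957, -0.085, 0.06, 0.4255],
    [-0.2957, -0.085, 0.1314, 0.4255],
    [-0.2957, -0.085, 0.1314, 0.4255],
    [-0.2957, -0.085, 0.1314, 0.4255]
  ],
  "hand": 0.6
}}

```text
clock: 1.47
eef_pos: [0.4423, 0.2886, 0.1082]
eef_rot: [0.652, 0.758, 0.001, 0.0]
wrist_force: [0.6, 1.0, 0.3]
finger_gap: 0.604
grip_force: 0.0
```

```bash
python3 -c "
from h import *
plan(.448,.2835,.053,1.39-np.pi/2)"
```

```text
t 1.47 pos [0.4423 0.2886 0.1082] yawY 0.1491 j6 1.87 gap 0.604 F [0.6 1.  0.3]
 shift [-0.0059  0.0048  0.0553] turn/180 0.1050 alt -0.8950
```

Emit:
{"method": "send_rows", "body": {
  "commands": [
    [0, 0, 0, 0.1073],
    [0, 0, 0, 0.1073],
    [0, 0, 0, 0.1073],
    [0, 0, 0.02, 0.1073],
    [0, 0, 0.02, 0.1073],
    [0, 0, 0.02, 0.1073]
  ]
}}

```text
clock: 1.97
eef_pos: [0.4393, 0.2891, 0.0873]
eef_rot: [0.768, 0.64, -0.002, -0.0]
wrist_force: [0.5, -0.0, -0.3]
finger_gap: 0.601
grip_force: 0.0
```

```bash
python3 -c "
from h import *
plan(.448,.2835,.053,1.39-np.pi/2)"
```

```text
t 1.97 pos [0.4393 0.2891 0.0873] yawY -0.1809 j6 2.21 gap 0.601 F [ 0.5 -0.  -0.3]
 shift [-0.0039  0.0096  0.0343] turn/180 -0.0000 alt 1.0000
```

Emit:
{"method": "send_rows", "body": {
  "commands": [
    [-0.0039, 0.0096, 0, 0],
    [-0.0039, 0.0096, 0.0343, 0],
    [-0.0039, 0.0096, 0.0343, 0],
    [-0.0039, 0.0096, 0.0343, 0],
    [-0.0039, 0.0096, 0.0343, 0]
  ]
}}

```text
clock: 2.38
eef_pos: [0.4499, 0.2842, 0.0553]
eef_rot: [0.768, 0.64, 0.0, 0.0]
wrist_force: [0.3, 0.2, 0.2]
finger_gap: 0.6
grip_force: 0.0
```

Emit:
{"method": "send_rows", "body": {
  "commands": [
    [0, 0, 0, 0],
    [0, 0, 0, 0],
    [0, 0, 0, 0],
    [0, 0, 0, 0],
    [0, 0, 0, 0],
    [0, 0, 0, 0]
  ],
  "hand": 0
}}

```text
clock: 2.88
eef_pos: [0.4503, 0.2847, 0.0559]
eef_rot: [0.768, 0.64, 0.001, 0.0]
wrist_force: [0.2, 0.8, 5.2]
finger_gap: 0.147
grip_force: 62.2
```

```bash
python3 -c "
from h import *
plan(.44,.12,.12,1.39-np.pi/2)"
```

```text
t 2.88 pos [0.4503 0.2847 0.0559] yawY -0.1810 j6 2.19 gap 0.147 F [0.2 0.8 5.2]
 shift [-0.1638  0.0196 -0.0644] turn/180 -0.0001 alt 0.9999
```

Emit:
{"method": "send_rows", "body": {
  "commands": [
    [0, 0, -0.04, 0],
    [0, 0, -0.07, 0],
    [-0.04, 0.005, -0.07, 0],
    [-0.08, 0.01, -0.07, 0],
    [-0.12, 0.016, -0.07, 0],
    [-0.16, 0.02, -0.07, 0],
    [-0.185, 0.02, -0.07, 0],
    [-0.185, 0.02, -0.06, 0]
  ]
}}

```text
clock: 3.55
eef_pos: [0.436, 0.0947, 0.1155]
eef_rot: [0.77, 0.638, 0.0, 0.002]
wrist_force: [1.0, 1.3, -1.4]
finger_gap: 0.146
grip_force: 61.5
```

```bash
python3 -c "
from h import *
s=robot.get_state();plan(.44,.10,.0185,1.39-np.pi/2)
p=robot.capture('top');save(p,'t1.png');X=cloud(p)
A=ctr(X,(.448,.2835),.068,-.01,.2)
import collections
h=np.histogram(A[:,2],bins=[-.01,.002,.007,.012,.018,.024,.03,.034,.038,.044,.06,.3]);print(h)
cv2.imwrite('pics/t1c.png',cv2.resize(p['img'][150:320,80:260,::-1],None,fx=3,fy=3))
for m in robot.mark_of(p,'pack_center')[:2]: print(m,world(p,*m['pixel']))
"
```

```text
t 3.55 pos [0.436  0.0947 0.1155] yawY -0.1866 j6 1.82 gap 0.146 F [ 1.   1.3 -1.4]
 shift [0.0061 0.0026 0.097 ] turn/180 -0.0019 alt 0.9981
(array([407, 274,  32,  15,  12,  19,  47, 193, 156,  27,   0]), array([-0.01 ,  0.002,  0.007,  0.012,  0.018,  0.024,  0.03 ,  0.034,
        0.038,  0.044,  0.06 ,  0.3  ]))
```

View pics/t1c.png

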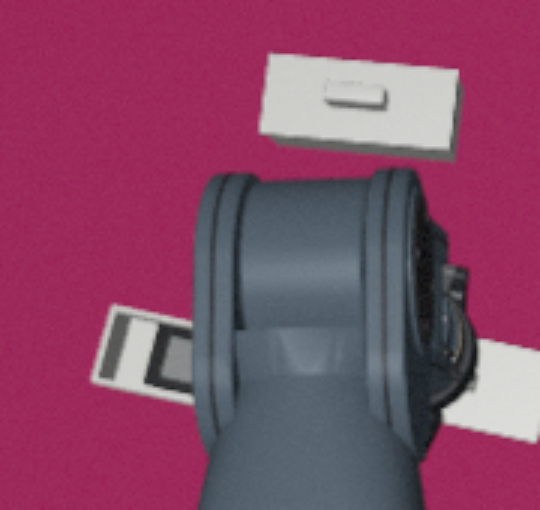

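The pack (black with a grey label, crop pixel about (360, 170)) is in this near tub, partly behind the arm. I'll lay the lid down.

Emit:
{"method": "send_rows", "body": {
  "commands": [
    [0.004, 0, 0.04, 0],
    [0.004, 0, 0.08, 0],
    [0.004, 0, 0.09, 0],
    [0.004, 0, 0.094, 0],
    [0.004, 0, 0.096, 0],
    [0.004, 0, 0.096, 0],
    [0.004, 0, 0.096, 0]
  ]
}}

```text
clock: 4.23
eef_pos: [0.4375, 0.103, 0.0194]
eef_rot: [0.768, 0.641, 0.001, 0.001]
wrist_force: [-0.2, -0.3, -0.7]
finger_gap: 0.141
grip_force: 61.8
```

Emit:
{"method": "send_rows", "body": {
  "commands": [
    [0, 0, 0, 0],
    [0, 0, 0, 0],
    [0, 0, 0, 0],
    [0, 0, 0, 0],
    [0, 0, -0.04, 0],
    [0, 0, -0.08, 0],
    [0.04, 0, -0.1, 0],
    [0.04, 0, -0.12, 0]
  ],
  "hand": 0.5
}}

```text
clock: 4.9
eef_pos: [0.445, 0.1449, 0.1406]
eef_rot: [0.768, 0.641, 0.003, -0.0]
wrist_force: [-0.6, 0.1, 0.6]
finger_gap: 0.496
grip_force: 0.0
```

```bash
python3 -c "
from h import *
plan(.20,.3,.15,1.39)
p=robot.capture('top');X=cloud(p)
B=ctr(X,(.44,.1),.1,.02,.04);print(len(B),B.mean(0) if len(B) else 0)
"
```

```text
t 4.90 pos [0.445  0.1449 0.1406] yawY -0.1798 j6 1.92 gap 0.496 F [-0.6  0.1  0.6]
 shift [ 0.1088 -0.2688 -0.0097] turn/180 -0.4997 alt 0.5003
135 [0.43839387 0.10171793 0.03357418]
```

Emit:
{"method": "send_rows", "body": {
  "commands": [
    [-0.04, 0, 0, -0.5],
    [-0.08, 0, 0, -0.5],
    [-0.12, 0, 0, -0.5],
    [-0.16, 0, 0, -0.5],
    [-0.16, 0, 0, -0.5],
    [-0.16, 0, 0, -0.5],
    [-0.16, 0, 0, -0.5],
    [-0.16, 0, 0, -0.5]
  ],
  "hand": 1
}}

```text
clock: 5.62
eef_pos: [0.4144, -0.0165, 0.138]
eef_rot: [0.402, 0.916, -0.0, 0.0]
wrist_force: [-1.0, 0.7, 0.3]
finger_gap: 1.0
grip_force: 0.0
```

```bash
python3 -c "
from h import *
plan(.448,.2835,.1,1.39)
u=np.array([np.cos(1.39),np.sin(1.39)])
for n in('top','side'):
    p=robot.capture(n);X=cloud(p);save(p,'n_'+n+'.png')
    P=ctr(X,(.448,.2835),.062,.032,.0395);d=P[:,:2]-[.448,.2835]
    print(n,len(P),rect(P)); k=abs(d@[-u[1],u[0]])<.022
    P=P[k];print(' inner',rect(P),P.mean(0), np.percentile(d[k]@u,[0,2,50,98,100]))
    for m in robot.mark_of(p,'pack_center')[:2]: print(m,world(p,*m['pixel']))
    E=ctr(X,(.448,.2835),.09,.0395,.05);print(' rim',rect(E))
    L=ctr(X,(.44,.1),.1,.02,.04);print(' lid',L.mean(0) if len(L) else 0)
"
```

```text
t 5.62 pos [ 0.4144 -0.0165  0.138 ] yawY 0.7428 j6 0.63 gap 1.000 F [-1.   0.7  0.3]
 shift [0.1983 0.2277 0.0379] turn/180 -0.2060 alt 0.7940
top 585 (array([0.44870752, 0.28134534]), [58.17898178100586, 107.90033721923828], np.float32(1.3744447))
 inner (array([0.44896393, 0.28787878]), [43.193260192871094, 65.19291687011719], np.float32(1.3883485)) [0.44831642 0.28749041 0.03614362] [-0.02808082 -0.02673929  0.00373387  0.03479314  0.03704846]
{'pixel': [273.2, 145.9], 'score': 0.86} [0.44289352 0.28232145 0.03974827]
 rim (array([0.44908826, 0.28538754]), [58.01576232910156, 139.68801879882812], np.float32(1.3828083))
 lid [0.44071474 0.1138009  0.03354407]
side 346 (array([0.44449982, 0.28023111]), [56.26615524291992, 113.26100158691406], np.float32(1.3777962))
 inner (array([0.44649139, 0.27387335]), [43.44285583496094, 101.20567321777344], np.float32(1.3988944)) [0.44817702 0.28418003 0.03648009] [-6.04182290e-02 -2.92412149e-02 -2.85077327e-05  3.37390047e-02
  4.07186025e-02]
{'pixel': [194.5, 209.6], 'score': 0.66} [0.44027027 0.27681217 0.0289654 ]
 rim (array([0.4467822, 0.2843891]), [59.39936065673828, 146.2224884033203], np.float32(1.3736823))
 lid [0.43072791 0.09674717 0.03008797]
```

Emit:
{"method": "send_rows", "body": {
  "commands": [
    [0.02, 0.022, 0, -0.206],
    [0.04, 0.045, 0, -0.206],
    [0.066, 0.074, 0, -0.206],
    [0.099, 0.11, 0, -0.206],
    [0.13, 0.15, 0, -0.206],
    [0.165, 0.19, 0.01, -0.206],
    [0.2, 0.23, 0.01, -0.206],
    [0.2, 0.23, 0.03, -0.206]
  ]
}}

```text
clock: 6.48
eef_pos: [0.4521, 0.2882, 0.1134]
eef_rot: [0.093, 0.996, 0.002, 0.003]
wrist_force: [1.4, -0.3, 1.4]
finger_gap: 1.0
grip_force: 0.0
```

Emit:
{"method": "send_rows", "body": {
  "commands": [
    [0, 0, 0, 0],
    [0, 0, 0, 0]
  ]
}}

```text
clock: 6.65
eef_pos: [0.4481, 0.2855, 0.1077]
eef_rot: [0.091, 0.996, -0.001, -0.002]
wrist_force: [-0.8, -0.6, 0.5]
finger_gap: 0.999
grip_force: 0.0
```

```bash
python3 -c "
from h import *
plan(.4485,.2873,.006,1.387)"
```

```text
t 6.65 pos [0.4481 0.2855 0.1077] yawY 1.3879 j6 0.62 gap 0.999 F [-0.8 -0.6  0.5]
 shift [-0.0004  0.0022  0.1016] turn/180 0.0003 alt -0.9997
```

Emit:
{"method": "send_rows", "body": {
  "commands": [
    [0, 0.002, 0.03, 0],
    [0, 0.002, 0.06, 0],
    [0, 0.002, 0.08, 0],
    [0, 0.002, 0.09, 0],
    [0, 0.002, 0.1, 0],
    [0, 0.002, 0.1, 0],
    [0, 0.002, 0.1, 0]
  ]
}}

```text
clock: 7.23
eef_pos: [0.4507, 0.2858, 0.0107]
eef_rot: [0.093, 0.996, 0.0, 0.0]
wrist_force: [-0.6, -0.8, 0.2]
finger_gap: 1.001
grip_force: 0.0
```

Emit:
{"method": "send_rows", "body": {
  "commands": [
    [0, 0, 0, 0],
    [0, 0, 0, 0],
    [0, 0, 0, 0],
    [0, 0, 0, 0],
    [0, 0, 0, 0],
    [0, 0, 0, 0]
  ],
  "hand": 0
}}

```text
clock: 7.73
eef_pos: [0.4521, 0.287, 0.0123]
eef_rot: [0.092, 0.996, 0.001, 0.002]
wrist_force: [0.6, 0.3, 6.2]
finger_gap: 0.734
grip_force: 69.4
```

Emit:
{"method": "send_rows", "body": {
  "commands": [
    [0, 0, -0.03, 0],
    [0, 0, -0.06, 0],
    [0, 0, -0.09, 0],
    [0, 0, -0.1, 0],
    [0, 0, -0.1, 0],
    [0, 0, -0.1, 0]
  ]
}}

```text
clock: 8.23
eef_pos: [0.4501, 0.2861, 0.1093]
eef_rot: [0.092, 0.996, -0.0, -0.0]
wrist_force: [-0.1, 1.1, -2.8]
finger_gap: 0.738
grip_force: 70.2
```

Emit:
{"method": "send_rows", "body": {
  "commands": [
    [0.002, -0.02, 0, 0.317],
    [0.004, -0.05, 0, 0.317],
    [0.005, -0.09, 0, 0.317],
    [0.006, -0.13, 0, 0.317],
    [0.006, -0.17, 0, 0.317],
    [0.006, -0.21, 0, 0.317],
    [0.006, -0.25, 0, 0.317],
    [0.006, -0.29, 0, 0.317]
  ]
}}

```text
clock: 8.9
eef_pos: [0.388, 0.001, 0.1066]
eef_rot: [0.559, 0.829, -0.001, -0.002]
wrist_force: [1.6, 0.2, -1.8]
finger_gap: 0.733
grip_force: 70.1
```

```bash
python3 -c "
from h import *
plan(.38,-.07,.05,.39)"
```

```text
t 8.90 pos [0.388  0.001  0.1066] yawY 0.3847 j6 1.02 gap 0.733 F [ 1.6  0.2 -1.8]
 shift [-0.063  -0.0339  0.0566] turn/180 -0.0017 alt 0.9983
```

Emit:
{"method": "send_rows", "body": {
  "commands": [
    [-0.03, -0.017, 0.01, 0],
    [-0.063, -0.034, 0.03, 0],
    [-0.063, -0.034, 0.056, 0],
    [-0.063, -0.034, 0.056, 0],
    [-0.063, -0.034, 0.056, 0],
    [-0.063, -0.034, 0.056, 0]
  ]
}}

```text
clock: 9.4
eef_pos: [0.3824, -0.0682, 0.0528]
eef_rot: [0.556, 0.831, -0.0, -0.001]
wrist_force: [0.6, -0.3, -1.5]
finger_gap: 0.736
grip_force: 69.9
```

```bash
python3 -c "
from h import *
plan(.38,-.07,.0085,.39)"
```

```text
t 9.40 pos [ 0.3824 -0.0682  0.0528] yawY 0.3909 j6 0.83 gap 0.736 F [ 0.6 -0.3 -1.5]
 shift [-0.0009 -0.0028  0.0443] turn/180 0.0003 alt -0.9997
```

Emit:
{"method": "send_rows", "body": {
  "commands": [
    [0, 0, 0.02, 0],
    [0, 0, 0.035, 0],
    [0, 0, 0.04, 0],
    [0, 0, 0.0425, 0],
    [0, 0, 0.0425, 0],
    [0, 0, 0.0425, 0]
  ]
}}

```text
clock: 9.9
eef_pos: [0.3844, -0.0689, 0.0125]
eef_rot: [0.556, 0.831, 0.0, 0.001]
wrist_force: [0.5, 0.7, -1.2]
finger_gap: 0.735
grip_force: 70.0
```

Emit:
{"method": "send_rows", "body": {
  "commands": [
    [0, 0, 0.001, 0],
    [0, 0, 0.002, 0],
    [0, 0, 0.0025, 0],
    [0, 0, 0.0025, 0],
    [0, 0, 0.0025, 0]
  ]
}}

```text
clock: 10.32
eef_pos: [0.3835, -0.0691, 0.0091]
eef_rot: [0.557, 0.831, 0.0, 0.0]
wrist_force: [0.4, 0.3, -2.5]
finger_gap: 0.734
grip_force: 70.0
```

Emit:
{"method": "send_rows", "body": {
  "commands": [
    [0, 0, 0.001, 0],
    [0, 0, 0.002, 0],
    [0, 0, 0.002, 0],
    [0, 0, 0.002, 0]
  ]
}}

```text
clock: 10.65
eef_pos: [0.3836, -0.0692, 0.0083]
eef_rot: [0.557, 0.831, 0.0, 0.0]
wrist_force: [-3.9, 1.6, 6.6]
finger_gap: 0.733
grip_force: 71.0
```

Contact with the table. I'll release, back off straight up, then turn for the other grasp.

Emit:
{"method": "send_rows", "body": {
  "commands": [
    [0, 0, 0, 0],
    [0, 0, 0, 0],
    [0, 0, 0, 0],
    [0, 0, 0, 0],
    [0, 0, 0, 0],
    [0, 0, -0.04, 0],
    [0, 0, -0.08, 0],
    [0, 0, -0.12, 0]
  ],
  "hand": 1
}}

```text
clock: 11.32
eef_pos: [0.3819, -0.0686, 0.1269]
eef_rot: [0.557, 0.831, -0.0, -0.002]
wrist_force: [0.9, 0.1, -0.0]
finger_gap: 0.996
grip_force: 0.0
```

Emit:
{"method": "send_rows", "body": {
  "commands": [
    [0.04, 0.02, 0, -0.5],
    [0.08, 0.04, 0, -0.5],
    [0.12, 0.06, 0, -0.5],
    [0.16, 0.08, 0, -0.5],
    [0.16, 0.08, 0, -0.5],
    [0.16, 0.08, 0, -0.5],
    [0.16, 0.08, 0, -0.5],
    [0.16, 0.08, 0, -0.5]
  ]
}}

```text
clock: 11.98
eef_pos: [0.3964, 0.11, 0.1267]
eef_rot: [0.086, 0.996, -0.0, -0.0]
wrist_force: [-0.4, -0.4, 0.4]
finger_gap: 1.002
grip_force: 0.0
```

```bash
python3 -c "
from h import *
for n in('top','side'):
    p=robot.capture(n);X=cloud(p);save(p,'q_'+n+'.png')
    P=ctr(X,(.383,-.069),.055,.024,.042);print(n,len(P),rect(P),P.mean(0), np.median(P[:,2]))
    D=ctr(X,(.4768,-.2034),.07,.011,.06);print(' dock',rect(D))
    L=ctr(X,(.44,.1),.1,.02,.04);print(' lid',L.mean(0) if len(L) else 0)
plan(.383,-.069,.05,1.96)
"
```

```text
top 608 (array([ 0.38405206, -0.06695825]), [45.857383728027344, 63.96023941040039], np.float32(0.39246464)) [ 0.38396132 -0.06701243  0.03245746] 0.03246712194942733
 dock (array([ 0.47675665, -0.203048  ]), [78.78974914550781, 94.42433166503906], np.float32(0.38799465))
 lid [0.43752175 0.09391171 0.0331394 ]
side 576 (array([ 0.38001706, -0.06788674]), [48.94102478027344, 70.41476440429688], np.float32(0.38834998)) [ 0.38001568 -0.07018867  0.03180497] 0.03207886339053776
 dock (array([ 0.4745072 , -0.20347653]), [80.78672790527344, 99.6030044555664], np.float32(0.3885184))
 lid [0.43472153 0.09769384 0.03174334]
t 12.08 pos [0.3964 0.1096 0.1267] yawY 1.3903 j6 0.29 gap 1.002 F [-0.2 -0.3  0.1]
 shift [-0.0189 -0.1781  0.0767] turn/180 -0.1813 alt 0.8187
```

Emit:
{"method": "send_rows", "body": {
  "commands": [
    [-0.004, -0.03, 0, -0.1813],
    [-0.008, -0.07, 0, -0.1813],
    [-0.012, -0.11, 0, -0.1813],
    [-0.016, -0.145, 0.02, -0.1813],
    [-0.0187, -0.177, 0.05, -0.1813],
    [-0.0187, -0.177, 0.06, -0.1813],
    [-0.0187, -0.177, 0.06, -0.1813],
    [-0.0187, -0.177, 0.06, -0.1813]
  ]
}}

```text
clock: 12.75
eef_pos: [0.3812, -0.0686, 0.0651]
eef_rot: [-0.19, 0.982, 0.001, -0.002]
wrist_force: [0.4, 0.2, 0.4]
finger_gap: 1.003
grip_force: 0.0
```

```bash
python3 -c "
from h import *
plan(.383,-.068,.007,1.96)"
```

```text
t 12.75 pos [ 0.3812 -0.0686  0.0651] yawY 1.9529 j6 -0.73 gap 1.003 F [0.4 0.2 0.4]
 shift [-0.002  -0.0003  0.0581] turn/180 -0.0023 alt 0.9977
```

Emit:
{"method": "send_rows", "body": {
  "commands": [
    [-0.001, 0, 0.03, -0.002],
    [-0.001, 0, 0.05, -0.002],
    [-0.001, 0, 0.057, -0.002],
    [-0.001, 0, 0.057, -0.002],
    [-0.001, 0, 0.057, -0.002],
    [-0.001, 0, 0.057, -0.002]
  ]
}}

```text
clock: 13.25
eef_pos: [0.3856, -0.0679, 0.0117]
eef_rot: [-0.196, 0.981, -0.001, 0.001]
wrist_force: [0.4, 0.4, 1.0]
finger_gap: 1.002
grip_force: 0.0
```

Emit:
{"method": "send_rows", "body": {
  "commands": [
    [0, 0, 0, 0],
    [0, 0, 0, 0],
    [0, 0, 0, 0],
    [0, 0, 0, 0],
    [0, 0, 0, 0],
    [0, 0, 0, 0],
    [0, 0, 0, 0],
    [0, 0, 0, 0]
  ],
  "hand": 0
}}

```text
clock: 13.92
eef_pos: [0.385, -0.0681, 0.011]
eef_rot: [-0.196, 0.981, -0.0, 0.001]
wrist_force: [0.5, 0.7, 5.5]
finger_gap: 0.528
grip_force: 64.6
```

Emit:
{"method": "send_rows", "body": {
  "commands": [
    [0, 0, -0.03, 0],
    [0, 0, -0.06, 0],
    [-0.012, -0.04, -0.065, 0],
    [-0.024, -0.08, -0.065, 0],
    [-0.024, -0.12, -0.065, 0],
    [-0.024, -0.15, -0.065, 0],
    [-0.024, -0.16, -0.065, 0],
    [-0.024, -0.16, -0.065, 0]
  ]
}}

```text
clock: 14.58
eef_pos: [0.4678, -0.2083, 0.0738]
eef_rot: [-0.195, 0.981, 0.0, -0.001]
wrist_force: [-0.9, 1.0, -2.0]
finger_gap: 0.524
grip_force: 63.9
```

Emit:
{"method": "send_rows", "body": {
  "commands": [
    [0, 0, 0, 0],
    [0, 0, 0, 0]
  ]
}}

```text
clock: 14.75
eef_pos: [0.4665, -0.2047, 0.0739]
eef_rot: [-0.197, 0.98, 0.001, -0.001]
wrist_force: [-0.2, 0.4, -1.3]
finger_gap: 0.521
grip_force: 63.9
```

```bash
python3 -c "
from h import *
u=np.array([.925,.38]);v=np.array([-.38,.925])
t=.3542*u-.370*v;plan(t[0],t[1],.030,1.962)
p=robot.capture('side');cv2.imwrite('pics/s3.png',cv2.resize(p['img'][220:400,230:430,::-1],None,fx=3,fy=3))
q=robot.capture('top');cv2.imwrite('pics/s3t.png',cv2.resize(q['img'][180:340,280:460,::-1],None,fx=3,fy=3))
"
```

```text
t 14.75 pos [ 0.4665 -0.2047  0.0739] yawY 1.9664 j6 -0.94 gap 0.521 F [-0.2  0.4 -1.3]
 shift [-0.0005 -0.0036  0.0439] turn/180 0.0014 alt -0.9986
```

View pics/s3.png

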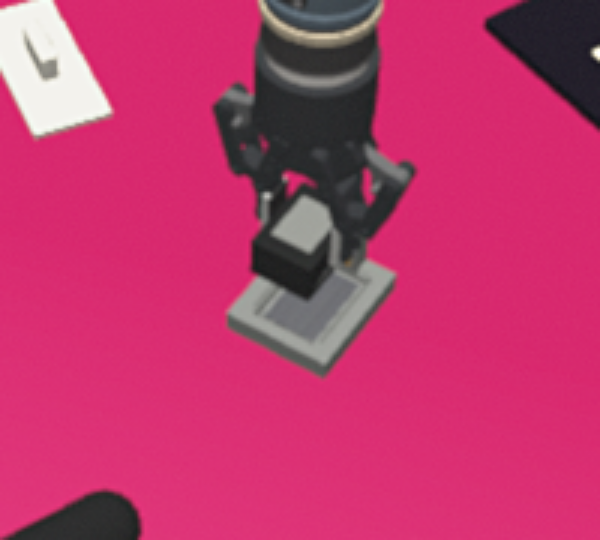

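```bash
python3 -c "
from h import *
u=np.array([.925,.38]);v=np.array([-.38,.925])
p=robot.capture('side');X=cloud(p);c=np.array([.4667,-.2047])
P=ctr(X,c,.06,.06,.11);d=(P[:,:2]-c);U=d@u;V=d@v
for lo,hi in((.064,.07),(.07,.078),(.078,.086),(.086,.092),(.092,.1)):
    k=(P[:,2]>lo)&(P[:,2]<hi)&(abs(V)<.018);print(lo,k.sum(),np.round(np.percentile(U[k],[2,10,50,90]),4) if k.sum() else '')
k=(U<-.014)&(abs(V)<.022)&(P[:,2]>.088);A=np.c_[U[k],V[k],np.ones(k.sum())];print('top plane',np.linalg.lstsq(A,P[k,2],rcond=None)[0],k.sum(),np.median(P[k,2]))
k=(U<-.012)&(U>-.035);print('V range rear',np.round(np.percentile(V[k],[1,5,95,99]),4))
D=ctr(X,(.4745,-.2035),.07,.011,.02)[:,:2]@np.c_[u,v];print('dock U',np.percentile(D[:,0],[1,99]),'V',np.percentile(D[:,1],[1,99]),c@u,c@v)
"
```

```text
0.064 31 [-0.0364 -0.0346 -0.0333 -0.0319]
0.07 38 [-0.0354 -0.0349 -0.0339 -0.0322]
0.078 44 [-0.0359 -0.0354 -0.0337 -0.0312]
0.086 37 [-0.0364 -0.0353 -0.0334 -0.0318]
0.092 383 [-0.0345 -0.0313 -0.0099  0.0142]
top plane [ 0.13917762 -0.01569941  0.09900026] 233 0.09554669716835622
V range rear [-0.0264 -0.0232  0.0199  0.0222]
dock U [0.31317287 0.40836863] V [-0.408023   -0.32985405] 0.35391150000000005 -0.3666935
```

Emit:
{"method": "send_rows", "body": {
  "commands": [
    [0.001, 0, 0.02, 0],
    [0.001, 0, 0.035, 0],
    [0.001, 0, 0.042, 0],
    [0.001, 0, 0.044, 0],
    [0.001, 0, 0.044, 0],
    [0.001, 0, 0.044, 0]
  ]
}}

```text
clock: 15.4
eef_pos: [0.4673, -0.2066, 0.0317]
eef_rot: [-0.196, 0.981, -0.0, 0.0]
wrist_force: [0.2, 0.0, -2.2]
finger_gap: 0.521
grip_force: 63.9
```

Emit:
{"method": "send_rows", "body": {
  "commands": [
    [0, 0, 0.001, 0],
    [0, 0, 0.002, 0],
    [0, 0, 0.002, 0],
    [0, 0, 0.002, 0]
  ]
}}

```text
clock: 15.73
eef_pos: [0.4671, -0.2068, 0.0293]
eef_rot: [-0.196, 0.981, -0.0, 0.0]
wrist_force: [-0.4, -0.2, -1.9]
finger_gap: 0.522
grip_force: 63.9
```

Emit:
{"method": "send_rows", "body": {
  "commands": [
    [0, 0, 0.001, 0],
    [0, 0, 0.002, 0],
    [0, 0, 0.002, 0],
    [0, 0, 0.002, 0]
  ]
}}

```text
clock: 16.07
eef_pos: [0.467, -0.2067, 0.027]
eef_rot: [-0.196, 0.981, -0.0, 0.0]
wrist_force: [0.4, 0.4, -0.9]
finger_gap: 0.526
grip_force: 64.0
```

Emit:
{"method": "send_rows", "body": {
  "commands": [
    [0, 0, 0.001, 0],
    [0, 0, 0.0015, 0],
    [0, 0, 0.0015, 0]
  ]
}}

```text
clock: 16.32
eef_pos: [0.4671, -0.2067, 0.0268]
eef_rot: [-0.196, 0.981, -0.0, 0.0]
wrist_force: [-1.6, 0.9, 6.0]
finger_gap: 0.522
grip_force: 64.8
```

Emit:
{"method": "send_rows", "body": {
  "commands": [
    [0, 0, 0, 0],
    [0, 0, 0, 0],
    [0, 0, 0, 0],
    [0, 0, 0, 0]
  ],
  "hand": 0.7
}}

```text
clock: 16.65
eef_pos: [0.4669, -0.2066, 0.0253]
eef_rot: [-0.196, 0.981, 0.0, 0.0]
wrist_force: [0.4, 0.9, -0.4]
finger_gap: 0.701
grip_force: 0.0
```

```bash
python3 -c "
from h import *
p=robot.capture('side');cv2.imwrite('pics/s4.png',cv2.resize(p['img'][240:370,260:420,::-1],None,fx=4,fy=4))
u=np.array([.925,.38]);v=np.array([-.38,.925])
X=cloud(p);c=.3608*u-.3689*v
P=ctr(X,c,.06,.022,.065);d=(P[:,:2]-c);U=d@u;V=d@v
for lo,hi in((.022,.028),(.028,.034),(.034,.04),(.04,.046),(.046,.052)):
    k=(P[:,2]>lo)&(P[:,2]<hi)&(abs(V)<.018);print(lo,k.sum(),np.round(np.percentile(U[k],[2,10,50,90]),4) if k.sum() else '')
k=(U<-.01)&(U>-.032)&(abs(V)<.018)&(P[:,2]>.03);A=np.c_[U[k],V[k],np.ones(k.sum())];print('top plane',np.linalg.lstsq(A,P[k,2],rcond=None)[0],k.sum())
"
```

```text
0.022 31 [-0.0422 -0.0409 -0.0397 -0.0377]
0.028 35 [-0.0422 -0.0412 -0.0399 -0.0376]
0.034 47 [-0.0407 -0.0402 -0.038   0.0195]
0.04 213 [-0.0396 -0.0368 -0.0037  0.0117]
0.046 160 [-0.039  -0.0371 -0.0264 -0.0096]
top plane [-0.09729321 -0.01300012  0.04459692] 144
```

View pics/s4.png

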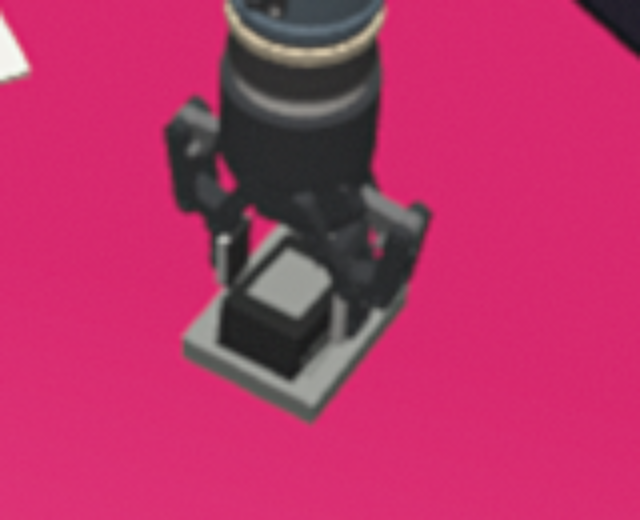

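The pack is tipped front-down in the dock, with its rear at about −40 mm resting on the rim (crop pixel about (330, 265)). I'll go up, move behind it with the fingers closed, and push it forward under the hook.

Emit:
{"method": "send_rows", "body": {
  "commands": [
    [0, 0, -0.03, 0],
    [0, 0, -0.06, 0],
    [0.03, 0, -0.065, 0],
    [0.063, 0, -0.065, 0],
    [0.063, 0, -0.065, 0],
    [0.063, 0, -0.065, 0]
  ]
}}

```text
clock: 17.2
eef_pos: [0.4078, -0.2312, 0.0903]
eef_rot: [-0.195, 0.981, 0.0, 0.0]
wrist_force: [0.0, 0.1, 0.3]
finger_gap: 0.698
grip_force: 0.0
```

Emit:
{"method": "send_rows", "body": {
  "commands": [
    [0, 0, 0, 0],
    [0, 0, 0, 0],
    [0, 0, 0, 0],
    [0, 0, 0.03, 0],
    [0, 0, 0.06, 0],
    [0, 0, 0.067, 0],
    [0, 0, 0.067, 0],
    [0, 0, 0.067, 0]
  ],
  "hand": 0
}}

```text
clock: 17.87
eef_pos: [0.4088, -0.2304, 0.0234]
eef_rot: [-0.197, 0.98, 0.0, -0.0]
wrist_force: [-0.2, 0.3, 0.4]
finger_gap: -0.002
grip_force: 0.0
```

```bash
cat > chk.py <<'E'
from h import *
u=np.array([.925,.38]);v=np.array([-.38,.925])
s=robot.get_state();e=s['eef_pos'];print('tcp u v z',e[:2]@u,e[:2]@v,e[2],s['wrist_force'],s['finger_gap'],s['clock'])
for n,c in(('side',.3608*u-.3689*v),('top',np.array([.4767,-.2032]))):
    p=robot.capture(n);save(p,'c_'+n+'.png');X=cloud(p)
    P=ctr(X,c,.06,.02,.065);d=(P[:,:2]-c);U=d@u;V=d@v
    k=(abs(V)<.018)&(P[:,2]<.035)
    if k.sum()>5: print(n,'rear',k.sum(),np.round(np.percentile(U[k],[2,10,50,90]),4))
    k=(U<.018)&(U>-.026)&(abs(V)<.018)&(P[:,2]>.034)
    if k.sum()>20: A=np.c_[U[k],V[k],np.ones(k.sum())];print(n,'top plane',np.linalg.lstsq(A,P[k,2],rcond=None)[0],k.sum(),np.median(P[k,2]))
    k=(P[:,2]>.036)&(P[:,2]<.045)
    if k.sum()>20: print(n,rect(P[k]),'U',np.percentile(U[k],[1,99]),'V',np.percentile(V[k],[1,99]))
E
python3 chk.py
```

```text
tcp u v z 0.2905496026741865 -0.36846533924486435 0.02342977678456769 [-0.18560523  0.33617005  0.39820536] -0.0023773290735945875 17.8667
side rear 33 [0.0067 0.0331 0.0348 0.0443]
side top plane [-0.13141123 -0.03275775  0.0440068 ] 73 0.043059414272131426
side (array([ 0.48405389, -0.21046213]), [32.96989059448242, 84.45623016357422], np.float32(0.6145866)) U [-0.03707246  0.04480738] V [-0.02292791  0.0108348 ]
top rear 15 [-0.0443 -0.0417 -0.0401  0.0403]
top top plane [-0.13959827 -0.02369163  0.04381634] 319 0.044520493409155676
top (array([ 0.48004407, -0.20238991]), [46.6563606262207, 86.31636047363281], np.float32(0.38458005)) U [-0.03877248  0.03684718] V [-0.02295667  0.02273625]
```

Emit:
{"method": "send_rows", "body": {
  "commands": [
    [-0.008, 0, 0, 0],
    [-0.015, 0, 0, 0],
    [-0.017, 0, 0, 0],
    [-0.019, 0, 0, 0],
    [-0.021, 0, 0, 0],
    [-0.023, 0, 0, 0],
    [-0.023, 0, 0, 0]
  ]
}}

```text
clock: 18.55
eef_pos: [0.4302, -0.222, 0.0235]
eef_rot: [-0.196, 0.981, -0.0, 0.0]
wrist_force: [-0.4, 0.0, 0.9]
finger_gap: 0.003
grip_force: 0.1
```

```bash
python3 chk.py
```

```text
tcp u v z 0.3135752863494607 -0.36878195112913137 0.023506860536946173 [-0.39079994  0.00237017  0.87899289] 0.0025765390168219432 18.55
side rear 64 [-0.0592 -0.0579 -0.0376  0.0411]
side top plane [-0.19392499 -0.09788599  0.04368312] 23 0.045976111246758246
side (array([ 0.47294659, -0.21692606]), [33.90747833251953, 111.78425598144531], np.float32(0.21556811)) U [-0.05990535  0.04770875] V [-0.02336736  0.01202395]
top rear 9 [0.0231 0.0232 0.0378 0.0438]
top top plane [-0.10587741  0.00724985  0.04377336] 220 0.04364680269044193
top (array([ 0.48028357, -0.20122197]), [46.17314147949219, 77.50493621826172], np.float32(0.35735908)) U [-0.02798047  0.03590761] V [-0.02255745  0.02313334]
```

Moving: the tilt is now about 0.11. I'll keep pushing in small steps.

Emit:
{"method": "send_rows", "body": {
  "commands": [
    [-0.001, 0, 0, 0],
    [-0.002, 0, 0, 0],
    [-0.003, 0, 0, 0],
    [-0.004, 0, 0, 0],
    [-0.004, 0, 0, 0],
    [-0.004, 0, 0, 0]
  ]
}}

```text
clock: 19.15
eef_pos: [0.4339, -0.2204, 0.0235]
eef_rot: [-0.196, 0.981, 0.0, 0.0]
wrist_force: [-0.6, -0.8, -0.2]
finger_gap: -0.002
grip_force: 0.0
```

```bash
python3 chk.py
```

```text
tcp u v z 0.3175758143367941 -0.3687254377808894 0.02345970951781634 [-0.569152   -0.75985602 -0.24088607] -0.0022677413266003173 19.15
side rear 54 [-0.0568 -0.055  -0.0359  0.0173]
side top plane [-0.19502974 -0.45069859  0.04138618] 24 0.0442252944708698
side (array([ 0.47322266, -0.21857191]), [31.20157241821289, 107.3921127319336], np.float32(0.15235062)) U [-0.0559338   0.04665231] V [-0.02297885  0.01334273]
top rear 7 [0.0335 0.035  0.0399 0.0441]
top top plane [-0.10746047  0.00232199  0.04361816] 188 0.043349980884465136
top (array([ 0.48617981, -0.19889433]), [45.87486267089844, 75.1015853881836], np.float32(0.38219103)) U [-0.02525507  0.04067444] V [-0.02202874  0.02301814]
```

Emit:
{"method": "send_rows", "body": {
  "commands": [
    [-0.001, 0, 0, 0],
    [-0.002, 0, 0, 0],
    [-0.003, 0, 0, 0],
    [-0.003, 0, 0, 0],
    [-0.003, 0, 0, 0]
  ]
}}

```text
clock: 19.67
eef_pos: [0.4364, -0.2193, 0.0234]
eef_rot: [-0.196, 0.981, 0.0, -0.0]
wrist_force: [-1.2, 0.1, -0.0]
finger_gap: -0.001
grip_force: 0.3
```

```bash
python3 chk.py; python3 -c "
import cv2;a=cv2.imread('pics/c_side.png');cv2.imwrite('pics/v5.png',cv2.resize(a[240:370,260:420],None,fx=4,fy=4))"
```

```text
tcp u v z 0.32030774907635473 -0.36865898090819604 0.023383401063335547 [-1.17736813e+00  5.48254527e-02 -9.78187993e-04] -0.0009422482635105435 19.6667
side rear 44 [-0.0526 -0.0522 -0.0371  0.0429]
side top plane [-0.14921321 -0.20520105  0.04041502] 22 0.04068805850523233
side (array([ 0.47257071, -0.21840352]), [30.535438537597656, 99.2936782836914], np.float32(0.10917974)) U [-0.05401951  0.04197725] V [-0.02308418  0.01398661]
top rear 6 [0.0205 0.0277 0.0393 0.0445]
top top plane [0.01963464 0.03522811 0.04026981] 167 0.04057042502725614
top (array([ 0.48339505, -0.20007336]), [45.674903869628906, 68.30183410644531], np.float32(0.4004842)) U [-0.02513267  0.03277167] V [-0.02196913  0.02282166]
```

View pics/v5.png

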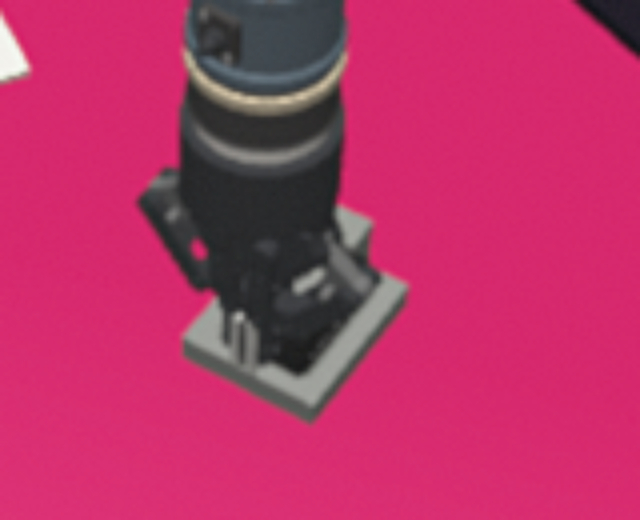

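The fingers are behind the pack at crop pixel (340, 240). Its top is now about 40 mm up and level, so it has dropped into the pocket. I'll back off and check.

Emit:
{"method": "send_rows", "body": {
  "commands": [
    [0.015, 0, 0, 0],
    [0.03, 0, -0.01, 0],
    [0.05, 0, -0.05, 0],
    [0.08, 0, -0.09, 0],
    [0.12, 0, -0.12, 0],
    [0.15, 0, -0.12, 0],
    [0.15, 0, -0.12, 0],
    [0.15, 0, -0.12, 0]
  ]
}}

```text
clock: 20.43
eef_pos: [0.2974, -0.2787, 0.1451]
eef_rot: [-0.194, 0.981, -0.002, 0.001]
wrist_force: [0.1, 0.9, 0.2]
finger_gap: -0.004
grip_force: 0.0
```

```bash
python3 chk.py; python3 -c "
from h import *
p=robot.capture('top');X=cloud(p)
L=ctr(X,(.44,.1),.1,.025,.05);print('lid ridge',rect(L),np.median(L[:,2]))
F=ctr(X,(.6465,.1755),.06,.063,.09);print('far ridge',rect(F)[0],np.median(F[:,2]))
J=ctr(X,(.6393,-.4137),.05,.045,.07);print('jar',rect(J)[0])
a=cv2.imread('pics/c_side.png');cv2.imwrite('pics/v6.png',cv2.resize(a[250:370,270:410],None,fx=4,fy=4))"
```

```text
tcp u v z 0.16919114809966265 -0.370803271480001 0.14508696099728755 [0.07425562 0.91667455 0.1524076 ] -0.0036730077888791203 20.4333
side rear 83 [-0.0357 -0.0315 -0.0297 -0.0274]
side top plane [0.00356555 0.00637158 0.04064564] 301 0.04065330542284179
side (array([ 0.47975873, -0.20159772]), [48.011287689208984, 78.23177337646484], np.float32(0.39477792)) U [-0.03120107  0.03548347] V [-0.02292829  0.02293206]
top rear 20 [-0.0447 -0.0401 -0.0129  0.0402]
top top plane [-0.01004034 -0.00346844  0.0405471 ] 319 0.04050056346166536
top (array([ 0.48131631, -0.20124101]), [46.463233947753906, 72.43199157714844], np.float32(0.38319224)) U [-0.03022503  0.03199734] V [-0.02267788  0.02282283]
lid ridge (array([0.4385737, 0.1021285]), [14.074747085571289, 43.73878479003906], np.float32(1.3975685)) 0.03423894036227404
far ridge [0.64736237 0.17573091] 0.07147763288165626
jar [ 0.63949658 -0.41387775]
```

View pics/v6.png

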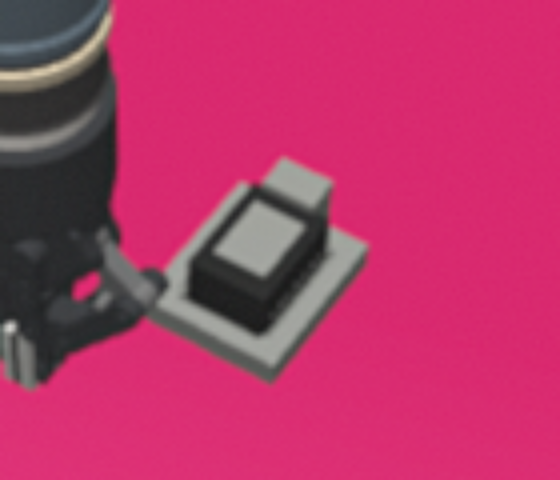

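The pack sits flat in the pocket under the hook (crop pixel (245, 265)), with its top at 40.5 mm and tilt near 0. The lid is on the table, and the jar and the other lid have not moved.

```bash
python3 -c "
from h import *
print(robot.hand_in())"
```

```text
the job is handed in; nothing more can be done
None
```

The job is handed in (no verdict was returned): the last images show the pack flat in the dock under the hook and let go, its tub's lid on the table, the other lid still on its tub, and the jar not moved.

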